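# Shut the liner drawer, then hold the sprung caddy lid ready

## Task

Get the food-waste caddy ready for me: push its liner drawer fully home until it clicks in, then take the lid by its bar and raise it just past the point where it balances (46 degrees up) so the spring begins to carry it. Bring it back and finish holding it still by the bar about five degrees below the balance point, where it would fall shut if let go; move it gently, do not let it swing up to its stop or drop, leave the other things where they stand, and the program ends while the gripper still holds the lid.

Things in the scene. Friction and masses are not known exactly. Their poses are not given: they have to be found in the camera images.
- caddy: Food-waste caddy, grey housing fixed to the worktop, 150 mm (x) by 320 mm (y); origin: middle of its underside; z up, x away from the robot, y left; its front (local x = -75 mm) looks to the robot. Left part: bin, y -15 to 160 mm, 120 mm tall, under a hinged steel lid. Right part: drawer shell, y -160 to -20 mm, 78 mm tall.
- liner_drawer (a joint): Travel of the drawer in m, along the caddy's -x: 0 is home at a firm stop, positive is pulled out; 30 to 55 mm out at the start. It slides with about 1 N; 11 to 5 mm from home a sprung roller resists it (2 to 3 N in all to push over it) and then draws it in over the last 4 mm and keeps it home.
- drawer_front (a point): Point on the middle of the wooden drawer front's outer face, 39 mm above the worktop. The front is upright, 128 mm wide and spans 10 to 70 mm above the worktop; a finger notch 44 mm wide takes its top middle down to 56 mm above the worktop. When home the face lies at the caddy's x = -77 mm, y = -90 mm.
- caddy_lid (a joint): Opening angle of the steel lid in rad: 0 closed and level, grows as the front edge rises; stop at 1.40. It balances at 0.80 (46 degrees): below that its weight swings it shut, above that the spring swings it open to the stop; it never stays by itself. Moving it takes under 2 N at the bar.
- lid_bar (a point): Middle of the lid's grip bar, a round steel bar 12 mm thick along the caddy's y, 116 mm free between two arms, carried 49 mm in front of the lid's front edge, 195 mm from the hinge axis. Lid closed: 126 mm above the worktop, at the caddy's x = -125 mm, y = 72.5 mm. It moves with the lid and can turn between the fingers.
- lid_hinge (a point): Point on the lid's hinge axis, level with the bar's middle along the axis: caddy's x = 70 mm, y = 72.5 mm, 126 mm above the worktop. The axis runs along the caddy's y. The lid is 8 mm thick, 146 mm long and 177 mm wide.
- shaker_0: Salt shaker, 31 x 31 x 42 mm, standing on top of the drawer shell; bystander. Origin at its underside.
- lemon: Lemon, 71 x 53 x 51 mm, lying to the left of the caddy; bystander. Origin at its underside.
- garlic: Garlic bulb, 56 x 56 x 56 mm, to the left of the caddy; bystander. Origin at its underside.
- jam_jar: Jam jar, 68 x 68 x 84 mm, behind the caddy; bystander. Origin at its underside.
- pepper_mill: Wooden pepper mill, 58 x 58 x 130 mm, behind the caddy; bystander. Origin at its underside.
- honey_jar: Honey jar with a dark lid, 64 x 64 x 99 mm, behind the caddy; bystander. Origin at its underside.
- mandarin: Mandarin, 58 x 58 x 53 mm, to the right of the caddy; bystander. Origin at its underside.

How it is judged (in metres and radians):
On the way, in this order (a step that is already met when the one before it is completed fails the run):
1. the drawer is home past its detent while the lid is still shut (value of joint liner_drawer below 0.003 m and value of joint caddy_lid below 0.1 rad), for 0.2 s.
2. the lid, held by the fingers, is raised past its balance point, drawer home (value of joint caddy_lid above 0.82 rad and contact force between the fingers and caddy_lid above 1 N and value of joint liner_drawer below 0.003 m), for 0.1 s.
At the end, for the whole second after the job is handed in: The fingers hold the lid (more than 1 N on it) still at 0.60 to 0.78 rad, that is 1 to 11 degrees below its balance point at 0.80, moving slower than 0.05 rad/s; the drawer is home within 3 mm (value of joint caddy_lid between 0.6 and 0.78 rad and velocity of joint caddy_lid between -0.05 and 0.05 rad/s and contact force between the fingers and caddy_lid above 1 N and value of joint liner_drawer below 0.003 m); the arm keeps its last pose, push and grip.
It fails at once if the lid swings up to its stop (value of joint caddy_lid above 1.3 rad).
It fails at once if the lid flies or drops faster than 2 rad/s (velocity of joint caddy_lid above 2 rad/s or velocity of joint caddy_lid below -2 rad/s).
It fails at once if a bystander is moved more than 30 mm (distance of any of shaker_0, lemon, garlic, jam_jar, pepper_mill, honey_jar, mandarin from where it was at the start of the episode above 0.03 m).
It also fails if it takes over 48 s, if anything falls off the work surface, if the arm or the gripper's body presses on something with over 40 N, if the wrist force passes 120 N, or if a joint passes its speed limit or range.

## Robot

A 6-joint arm with a two-finger parallel gripper is mounted at the origin on a cart in front of the work surface, level with it; the furniture and walls round the work are solid. World frame = base frame: x ahead of the robot, y to its left, z up, the work surface at z = 0. Lengths are in mm, angles in rad, forces in N, time in s.
With the tool pointing down it reaches from about 300 to 950 mm from the base axis. Payload 3.1 kg.
Tool frame: the origin (TCP) lies on the centre line of the jaws, within the pads' length; the fingertips stand 25 mm ahead of it and the grasp point (between the pads) lies 6 mm ahead of it (env.tip_reach is the distance from the TCP to the fingertips, in mm); z points along the fingers, y is the line along which they close (so a half turn about z gives the same grasp; the last joint's range is limited). The gripper opens to 85 mm and grips with 20 to 120 N. Pads are 22 mm wide; open, the fingers measure 114 mm over their backs; the gripper's body (76 mm by 85 mm) begins 54 mm behind the grasp point. The pads swing forward as they close: fully open they stand 13 mm farther back than shut.
Start: joints at [1.162, 0.308, 1.634, -0, 1.2, -0.07], TCP at [207.748, 589.468, 232.272] pointing down, gripper open.
Joint ranges: [-3.06, 3.06], [-0.79, 1.96], [0.05, 2.63], [-1.19, 4.34], [0.05, 2.64], [-2.94, 2.94]. Speed limits (rad/s): [2.79, 2.79, 3.14, 3.14, 3.14, 3.14].

## Interface

Orientations are given as a rotation vector (axis times angle).
In Python, from plant import get_state, capture, camera_info, hand_in, env gives the robot as it stands. The module is installed in compiled form; this text tells all that it offers.
- The arm moves only by the tool drive_tool, never from a script. Its argument "commands" is a list of rows, each a list of 7 numbers: the shift along the tool's x, y, z in m, then the turn, a rotation vector about the tool's x, y, z in degrees, then the opening, from 0 (shut) to 1 (fully open). A call has 1 to 20 rows; each row is the pose to reach, as a shift and turn from the pose commanded when the call began, along the tool's axes at that moment; what a row does not reach only later rows make up. A row lasts 1/10 s, in which the tool goes at most 50 mm and 8.59 degrees, less where a joint would pass 70% of its speed; a pose out of reach is approached as far as the arm can. A call with a gripper value outside its range is refused whole. The fingers move at their own pace and stop on an object; "newtons" is the grip in N (left out, the last holds). Time passes only in rows, so rows that repeat a pose let the fingers close. It gives the time, the measured TCP pose, the force, the opening and the grip force at its end, in the units of the state.
- get_state(): the state, without advancing time (a new reading comes with each control period).
- capture(name): name is "side" or "top" or "wrist"; returns the picture (384x512x3 uint8, red, green, blue); there is no depth.
- camera_info(name): a dict with "fov_y" (degrees; the focal length in pixels is half the picture's height over the tangent of half this angle, whatever the lens; pixels are square), "cx", "cy" (the principal point, pixels), "rvec" (rotation vector, rad) and "tvec" (3), from world to camera coordinates, as OpenCV has them; the wrist camera has in their place "hand_eye" (4x4, takes a point from camera to tool coordinates, whose origin is the TCP and whose axes are the flange's). Camera axes: x right, y down, z forward; pixel columns grow to the right and rows downward; lengths in mm; the calibration is good to about 2 mm. The wrist camera is an equidistant fisheye: a pixel r from the principal point sees the ray r / f radians off the axis. A picture is of the moment at which its call begins: read the wrist's pose just before it. camera_info takes no time and is no camera call.
- hand_in(): hands the job in; it is judged then, once.
The state is a dict: "clock": time; "joint_positions": joint angles; "joint_velocities": joint speeds; "joint_efforts": joint torques, N m; "tcp_pos": TCP position; "orientation": TCP orientation; "contact_force": force on the tool from outside, world axes, zero at the start; "moment": the same for the moment, N m; "grip_width": opening from 0.0 (shut) to 1.0 (fully open); "finger_force": force on a finger pad.
Only numpy, scipy, OpenCV 4.12 (cv2) and the standard library are available. Lean on these libraries where they do the work, as an engineer would, in place of code of your own. Each camera call takes 0.05 s, during which the arm holds its last target. There are 200 camera calls.

## Working session

There is one attempt and no reset: what is moved stays moved. The work goes in short steps, Python scripts to look and compute and a tool call to move; the robot and the scene stay as the last step left them, time stands still between calls to the robot, and variables do not carry over. Pictures are saved under pics/ and viewed, at most 10 in all, crops included, and the job is handed in when it is done.

Besides the shell and the picture viewer there is one more tool, called after "Call:" as name([rows], argument=value, ...), one row to a line, values as JSON. drive_tool: Moves the arm, as the interface text tells. Its arguments: {"type":"object","properties":{"commands":{"type":"array"},"newtons":{"type":"number"}},"required":["commands"]}

```bash
mkdir -p pics
python3 - <<'E'
from plant import *
import cv2,numpy as np
for n in("top","side"):
    cv2.imwrite(f"pics/{n}0.png",cv2.resize(capture(n)[:,:,::-1],(800,600),interpolation=cv2.INTER_CUBIC))
    print(n,camera_info(n))
s=get_state();print({k:np.round(v,3) for k,v in s.items()});print(camera_info("wrist"))
E
```

```text
top {'fov_y': 52.44443180505619, 'cx': 254.4371225763805, 'cy': 189.9876269849382, 'rvec': array([ 2.25234489, -1.95823756,  0.20441537]), 'tvec': array([  36.49685627,  628.61280571, 1158.555866  ])}
side {'fov_y': 54.106982410509005, 'cx': 257.9591572598847, 'cy': 197.26611588745652, 'rvec': array([ 2.25262106, -0.11070567,  0.05435469]), 'tvec': array([-600.4433382 ,  183.87047199,  835.15003985])}
{'clock': np.float64(0.1), 'joint_positions': array([ 1.162,  0.309,  1.635, -0.   ,  1.2  , -0.07 ]), 'joint_velocities': array([ 0.003, -0.002, -0.004,  0.001,  0.001, -0.001]), 'joint_efforts': array([-0.0000e+00, -4.1641e+01, -2.7764e+01, -0.0000e+00,  4.0000e-03,
        0.0000e+00]), 'tcp_pos': array([207.45 , 588.748, 231.131]), 'orientation': array([-5.300e-01, -3.096e+00,  3.000e-03]), 'contact_force': array([ 0.688, -0.462, -0.107]), 'moment': array([ 0.017, -0.021,  0.033]), 'finger_force': np.float64(0.0), 'grip_width': np.float64(1.002)}
{'fov_y': 65.70646984690485, 'cx': 261.43812637049456, 'cy': 198.75654272866052, 'hand_eye': array([[-9.06432217e-04, -9.50492739e-01, -3.10745445e-01,
         7.97872196e+01],
       [ 9.99999589e-01, -8.68109705e-04, -2.61628527e-04,
        -2.33009572e-01],
       [-2.10851211e-05, -3.10745554e-01,  9.50493135e-01,
        -1.41483302e+02],
       [ 0.00000000e+00,  0.00000000e+00,  0.00000000e+00,
         1.00000000e+00]])}
```

View pics/top0.png

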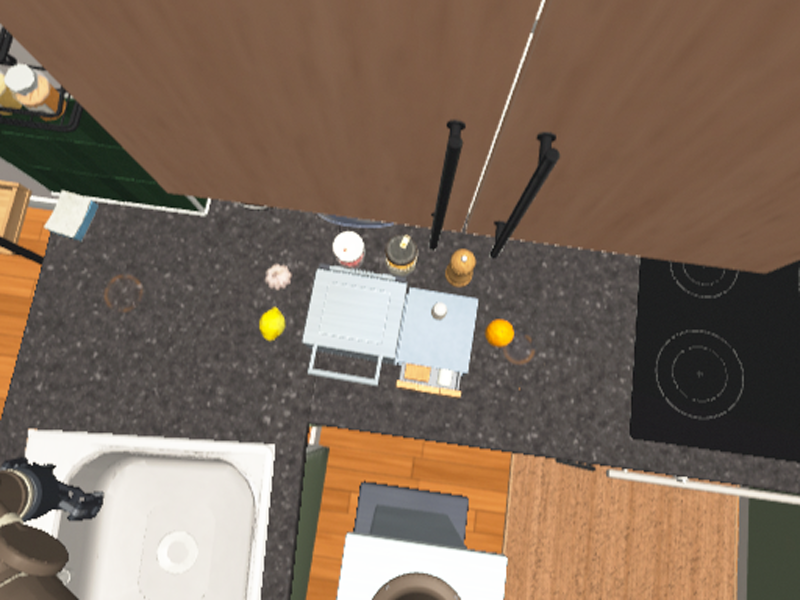

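View pics/side0.png

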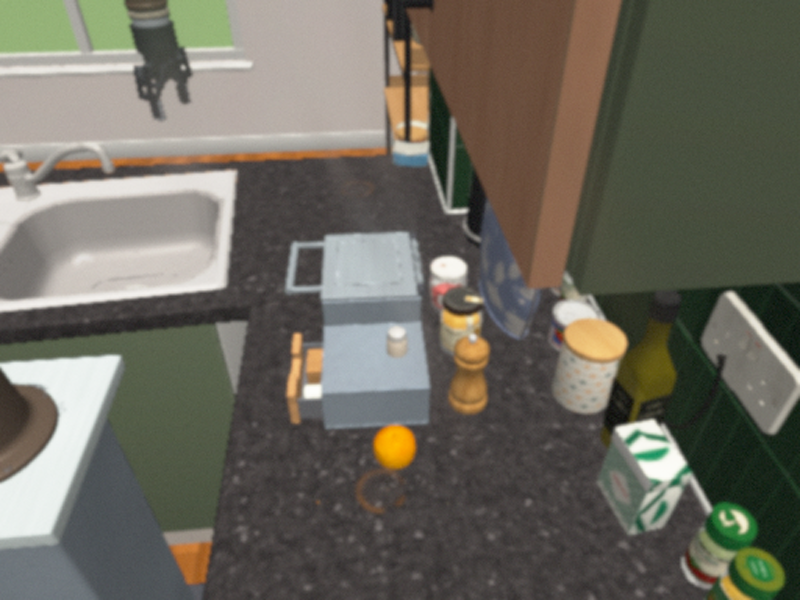

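The top view shows the caddy with the lid at about (355,310), bar at (345,379), drawer front at (430,388). The side view shows the same items, plus a wall cupboard above the rear. I'll enlarge both to read corners.

Run:
```python
from plant import *
import cv2
a=capture("top")[160:260,190:310,::-1]
cv2.imwrite("pics/topc.png",cv2.resize(a,(720,600),interpolation=cv2.INTER_CUBIC))
a=capture("side")[140:280,175:285,::-1]
cv2.imwrite("pics/sidec.png",cv2.resize(a,(471,600),interpolation=cv2.INTER_CUBIC))
```

```text
(no output)
```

View pics/topc.png

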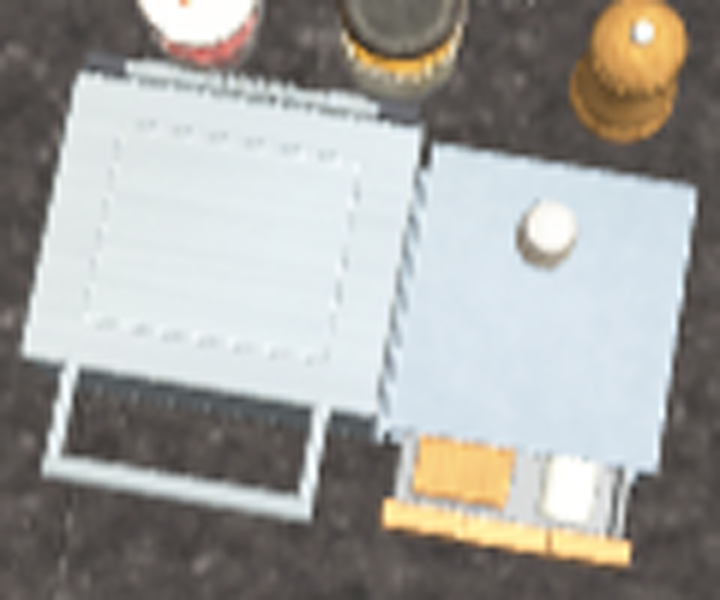

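View pics/sidec.png

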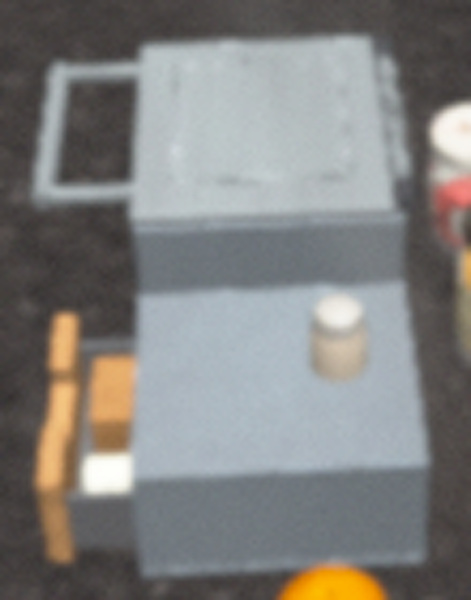

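The top crop shows shell corners at (432,145),(697,188),(657,472),(380,435), lid corners at (82,72),(424,122),(376,417),(22,357), bar (45,468)-(308,512). The side crop shows the corresponding corners. I'll fit the caddy pose from these.

```bash
cat > h.py <<'E'
from plant import *
import cv2,numpy as np
from scipy.optimize import least_squares
from scipy.spatial.transform import Rotation as R
def K(n):
    c=camera_info(n);f=192/np.tan(np.radians(c['fov_y']/2));return np.array([[f,0,c['cx']],[0,f,c['cy']],[0,0,1]]),c
def proj(n,P):
    k,c=K(n);return cv2.projectPoints(np.float64(P).reshape(-1,1,3),c['rvec'],c['tvec'],k,None)[0][:,0]
def W(p,L):
    L=np.atleast_2d(np.float64(L));c,s=np.cos(p[2]),np.sin(p[2])
    return np.c_[p[0]+c*L[:,0]-s*L[:,1],p[1]+s*L[:,0]+c*L[:,1],L[:,2]]
E
python3 - <<'E'
from h import *
L=np.array([[75,-20,78],[75,-160,78],[-75,-160,78],[-75,-20,78],[70,161,130],[70,-16,130],[-76,-16,130],[-76,161,130],[-125,72.5,126]],float)
T=np.array([[432,145],[697,188],[657,472],[380,435],[82,72],[424,122],[376,417],[22,357],[177,491]])
S=np.array([[404,283],[428,465],[134,480],[138,296],[373,38],[404,212],[132,217],[142,44],[50,130]])
T=(T+.5)/6-.5+[190,160]; S=(S+.5)/[4.282,4.286]-.5+[175,140]
f=lambda p:np.r_[proj("top",W(p,L))-T,proj("side",W(p,L))-S].ravel()
r=least_squares(f,[600,0,0],loss='soft_l1');p=r.x
print(p,np.degrees(p[2]));print(np.round(r.fun.reshape(2,9,2),1))
# top/side alone
for i in(0,1):
    g=lambda p:f(p).reshape(2,-1)[i]
    print(least_squares(g,p).x)
# drawer top front corners: top px
D=(np.array([[384,524],[630,566]])+.5)/6-.5+[190,160]
D2=(np.array([[50,316],[38,490],[52,372]])+.5)/[4.282,4.286]-.5+[175,140]
for d in(30,35,40,45,50,55):
    print(d,np.round(proj("top",W(p,[[-77-d,-26,70],[-77-d,-154,70]]))-D,1).tolist(),proj("side",W(p,[[-77-d,-26,70],[-77-d,-154,70]])).round(1).tolist())
print(D2)
for n in("top","side"):
    c=camera_info(n);print(n,-R.from_rotvec(c['rvec']).as_matrix().T@c['tvec'])
E
```

```text
[ 5.65599067e+02  1.24711728e+02 -3.01983224e-02] -1.7302364204461855
[[[ 0.6 -0.8]
  [ 1.  -0.5]
  [ 0.6  0.1]
  [ 1.1 -1.6]
  [-0.6 -0.8]
  [ 0.7  0.6]
  [ 0.4 -0.2]
  [-0.4 -0.5]
  [ 0.6 -0.9]]

 [[-0.2 -0.3]
  [ 0.2 -0.5]
  [-1.5 -0.5]
  [-0.  -0.6]
  [-0.4 -0.7]
  [-2.  -1.5]
  [-0.9 -0.2]
  [-0.5 -0.2]
  [ 0.3  0.5]]]
[ 5.63942723e+02  1.25844224e+02 -2.86888384e-02]
[ 5.66897412e+02  1.22929727e+02 -3.09482916e-02]
30 [[0.6, -5.4], [1.3, -5.2]] [[193.7, 212.8], [189.9, 252.4]]
35 [[0.3, -3.8], [1.0, -3.6]] [[191.6, 212.9], [187.5, 252.5]]
40 [[0.1, -2.1], [0.8, -1.9]] [[189.5, 213.0], [185.1, 252.6]]
45 [[-0.2, -0.5], [0.6, -0.3]] [[187.4, 213.1], [182.8, 252.7]]
50 [[-0.5, 1.1], [0.3, 1.4]] [[185.3, 213.2], [180.4, 252.8]]
55 [[-0.8, 2.8], [0.1, 3.0]] [[183.2, 213.3], [178.1, 252.9]]
[[186.29355441 213.34507699]
 [183.49112564 253.94237051]
 [186.76062588 226.41087261]]
top [ 372.7694367    94.72077159 1261.27264981]
side [ 544.2555123  -587.67739793  670.99728406]
```

```bash
cat >> h.py <<'E'
CAD=[565.6,124.7,-0.0302]
def goal(pos,Rm):
    "print shift (tool axes, m) and turn (deg) from present pose to goal"
    s=get_state();R0=R.from_rotvec(s['orientation']).as_matrix()
    print('from',s['tcp_pos'].round(1),'clock',s['clock'],'shift',(R0.T@(np.array(pos)-s['tcp_pos'])/1000).round(4),'turn',np.degrees(R.from_matrix(R0.T@Rm).as_rotvec()).round(2))
def frame(tilt,xy):
    """tool z tilted from down toward caddy +x by tilt deg; xy='push': tool y along caddy y; 'bar': tool x along +-caddy y"""
    C=R.from_euler('z',CAD[2]).as_matrix();t=np.radians(tilt)
    z=C@[np.sin(t),0,-np.cos(t)]
    if xy=='push': y=C@[0,1,0]; x=np.cross(y,z)
    else: x=C@[0,xy,0]; y=np.cross(z,x)
    return np.c_[x,y,z]
E
python3 - <<'E'
from h import *
for z in(232,52): goal(W(CAD,[-165,-90,z])[0],frame(0,'push'))
print(W(CAD,[-165,-90,0]),W(CAD,[-125,72.5,126]),env.tip_reach)
# shaker rough
u=(np.array([545,235])+.5)/6-.5+[190,160]
print(least_squares(lambda q:(proj("top",W(CAD,[q[0],q[1],110]))-u).ravel(),[0,-80]).x)
E
```

```text
from [207.5 589.  231.5] clock 0.2 shift [-3.621e-01 -4.548e-01  1.000e-04] turn [ -0.08  -0.02 -17.68]
from [207.5 589.  231.5] clock 0.2 shift [-0.3621 -0.4545  0.1801] turn [ -0.08  -0.02 -17.68]
[[397.95765072  39.72328127   0.        ]] [[442.84616536 200.94136726 126.        ]] 25.0
[ 29.19647691 -82.39064447]
```

Call:
drive_tool([
  [-0.362,-0.455,0,0,0,-17.7,0],
  [-0.362,-0.455,0,0,0,-17.7,0],
  [-0.362,-0.455,0,0,0,-17.7,0],
  [-0.362,-0.455,0,0,0,-17.7,0],
  [-0.362,-0.455,0,0,0,-17.7,0],
  [-0.362,-0.455,0,0,0,-17.7,0],
  [-0.362,-0.455,0,0,0,-17.7,0],
  [-0.362,-0.455,0,0,0,-17.7,0],
  [-0.362,-0.455,0,0,0,-17.7,0],
  [-0.362,-0.455,0,0,0,-17.7,0],
  [-0.362,-0.455,0,0,0,-17.7,0],
  [-0.362,-0.455,0,0,0,-17.7,0],
  [-0.362,-0.455,0,0,0,-17.7,0],
  [-0.362,-0.455,0,0,0,-17.7,0],
  [-0.362,-0.455,0,0,0,-17.7,0],
  [-0.362,-0.455,0,0,0,-17.7,0],
], newtons=20)

```text
clock: 1.8
tcp_pos: [397.5, 41.1, 232.1]
orientation: [-0.044, -3.141, -0.0]
contact_force: [0.0, 0.3, 0.0]
grip_width: 0.002
finger_force: 0.0
```

Call:
drive_tool([
  [0,0,0.05,0,0,0,0],
  [0,0,0.1,0,0,0,0],
  [0,0,0.14,0,0,0,0],
  [0,0,0.17,0,0,0,0],
  [0,0,0.18,0,0,0,0],
  [0,0,0.18,0,0,0,0],
  [-0.008,0,0.18,0,0,0,0],
  [-0.016,0,0.18,0,0,0,0],
  [-0.022,0,0.18,0,0,0,0],
  [-0.026,0,0.18,0,0,0,0],
  [-0.03,0,0.18,0,0,0,0],
  [-0.034,0,0.18,0,0,0,0],
  [-0.038,0,0.18,0,0,0,0],
  [-0.042,0,0.18,0,0,0,0],
  [-0.046,0,0.18,0,0,0,0],
  [-0.05,0,0.18,0,0,0,0],
  [-0.054,0,0.18,0,0,0,0],
  [-0.058,0,0.18,0,0,0,0],
  [-0.06,0,0.18,0,0,0,0],
  [-0.06,0,0.18,0,0,0,0],
])

```text
clock: 3.8
tcp_pos: [458.6, 38.2, 52.4]
orientation: [0.047, 3.14, 0.0]
contact_force: [-0.8, -0.1, 0.4]
grip_width: 0.002
finger_force: 0.0
```

Call:
drive_tool([
  [-0.003,0,0,0,0,0,0],
  [-0.006,0,0,0,0,0,0],
  [-0.009,0,0,0,0,0,0],
  [-0.011,0,0,0,0,0,0],
  [-0.013,0,0,0,0,0,0],
  [-0.014,0,0,0,0,0,0],
  [-0.015,0,0,0,0,0,0],
  [-0.016,0,0,0,0,0,0],
  [-0.016,0,0,0,0,0,0],
])

```text
clock: 4.7
tcp_pos: [475.0, 37.7, 52.5]
orientation: [0.047, 3.139, -0.0]
contact_force: [-0.1, -0.3, -0.6]
grip_width: -0.005
finger_force: 0.3
```

Call:
drive_tool([
  [-0.001,0,0,0,0,0,0],
  [-0.002,0,0,0,0,0,0],
  [-0.003,0,0,0,0,0,0],
  [-0.003,0,0,0,0,0,0],
])

```text
clock: 5.1
tcp_pos: [475.2, 37.7, 52.0]
orientation: [-0.047, -3.137, 0.0]
contact_force: [-5.1, 0.7, 3.8]
grip_width: -0.002
finger_force: 2.8
```

Call:
drive_tool([
  [0.01,0,0,0,0,0,0],
  [0.04,0,0,0,0,0,0.0],
  [0.07,0,-0.01,0,0,0,0.0],
  [0.09,0,-0.05,0,0,0,0],
  [0.1,0,-0.1,0,0,0,0],
  [0.1,0,-0.15,0,0,0,0],
  [0.1,0,-0.18,0,0,0,0],
  [0.1,0,-0.18,0,0,0,0],
])

```text
clock: 5.9
tcp_pos: [382.0, 40.6, 238.4]
orientation: [0.047, 3.125, 0.0]
contact_force: [1.2, -0.5, 1.3]
grip_width: -0.002
finger_force: 0.0
```

Run:
```python
from h import *
print(get_state()['joint_positions'].round(3))
C=CAD
for tilt in (0,35,45):
    F=frame(tilt,1); b=W(C,[-125,72.5,126])[0]
    print(tilt); goal(b-F[:,2]*(6+70),F); 
# drawer check
d=capture("side");cv2.imwrite("pics/side1.png",cv2.resize(d[140:280,120:300,::-1],(771,600),interpolation=cv2.INTER_CUBIC))
```

```text
[-0.007 -0.204  2.16  -0.     1.17  -1.548]
0
from [382.   40.6 238.4] clock 5.9 shift [-0.0555  0.162   0.0373] turn [ 0.74  0.71 90.02]
35
from [382.   40.6 238.4] clock 5.9 shift [-0.0117  0.162   0.0504] turn [-26.67 -26.72  87.11]
45
from [382.   40.6 238.4] clock 5.9 shift [-0.0014  0.162   0.0587] turn [-34.44 -34.49  85.15]
```

View pics/side1.png

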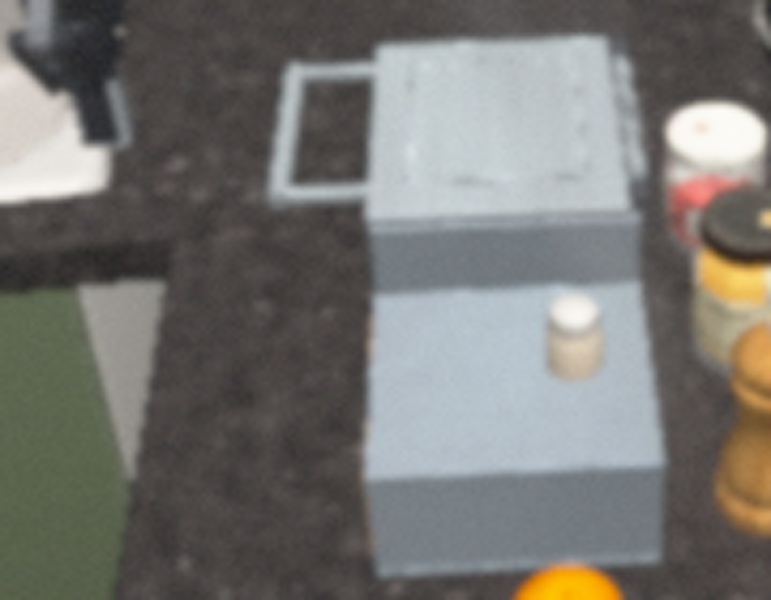

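Drawer front is flush with the shell (x≈370 px) and the shaker is unmoved. On to the bar pre-grasp with 35° tilt.

Call:
drive_tool([
  [-0.012,0.162,0.0,-26.7,-26.7,87.1,0.6],
  [-0.012,0.162,0.0,-26.7,-26.7,87.1,0.6],
  [-0.012,0.162,0.0,-26.7,-26.7,87.1,0.6],
  [-0.012,0.162,0.0,-26.7,-26.7,87.1,0.6],
  [-0.012,0.162,0.0,-26.7,-26.7,87.1,0.6],
  [-0.012,0.162,0.0,-26.7,-26.7,87.1,0.6],
  [-0.012,0.162,0.0,-26.7,-26.7,87.1,0.6],
  [-0.012,0.162,0.0,-26.7,-26.7,87.1,0.6],
  [-0.012,0.162,0.0,-26.7,-26.7,87.1,0.6],
  [-0.012,0.162,0.0,-26.7,-26.7,87.1,0.6],
  [-0.012,0.162,0.0,-26.7,-26.7,87.1,0.6],
  [-0.012,0.162,0.0,-26.7,-26.7,87.1,0.6],
  [-0.012,0.162,0.02,-26.7,-26.7,87.1,0.6],
  [-0.012,0.162,0.05,-26.7,-26.7,87.1,0.6],
  [-0.012,0.162,0.05,-26.7,-26.7,87.1,0.6],
  [-0.012,0.162,0.05,-26.7,-26.7,87.1,0.6],
])

```text
clock: 7.55
tcp_pos: [392.7, 201.6, 180.6]
orientation: [1.907, 1.854, 0.563]
contact_force: [0.5, 0.0, 0.3]
grip_width: 0.597
finger_force: 0.0
```

```bash
cat >> h.py <<'E'
def wproj(P,s):
    c=camera_info("wrist");H=c['hand_eye'];f=192/np.tan(np.radians(c['fov_y']/2))
    Rt=R.from_rotvec(s['orientation']).as_matrix()
    t=(np.atleast_2d(P)-s['tcp_pos'])@Rt; q=(t-H[:3,3])@H[:3,:3]
    th=np.arctan2(np.hypot(q[:,0],q[:,1]),q[:,2]);ph=np.arctan2(q[:,1],q[:,0])
    return np.c_[c['cx']+f*th*np.cos(ph),c['cy']+f*th*np.sin(ph)]
E
python3 - <<'E'
from h import *
s=get_state();print(s['joint_positions'].round(3))
F=frame(35,1); b=W(CAD,[-125,72.5,126])[0]; goal(b-F[:,2]*6,F)
im=capture("wrist")
cv2.imwrite("pics/w1.png",cv2.resize(im[:,:,::-1],(768,576),interpolation=cv2.INTER_CUBIC))
P=W(CAD,[[-125,14.5,126],[-125,130.5,126],[-76,-16,130],[-76,161,130]])
print((wproj(P,s)*1.5).round(0))
E
```

```text
[ 0.618 -0.222  2.427 -0.694  0.556  1.175]
from [392.7 201.6 180.6] clock 7.55 shift [0.0009 0.011  0.0673] turn [-1.09  0.07  0.12]
[[412. 409.]
 [416. 200.]
 [475. 428.]
 [494. 141.]]
```

View pics/w1.png

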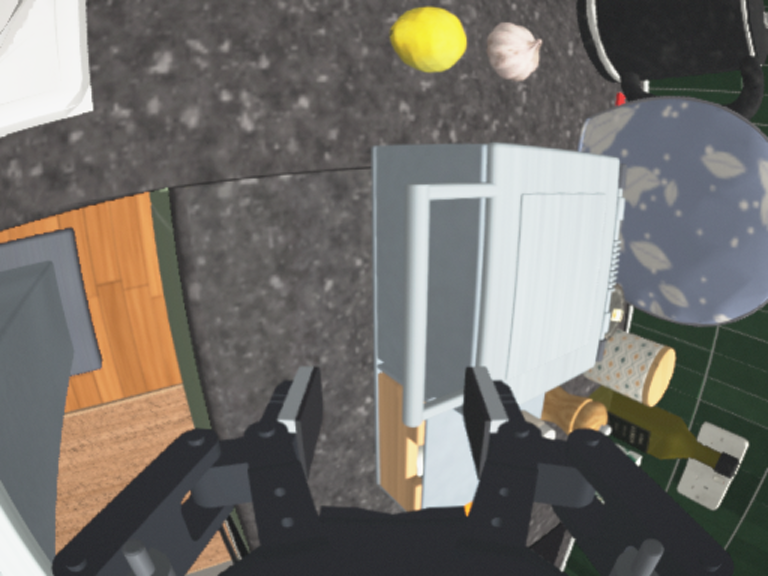

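The bar ends appear at (415,410) and (420,198), within about 2 mm of the prediction. I'll narrow the opening and advance onto the bar.

Call:
drive_tool([
  [0.001,0.012,0.0,-1.1,0,0,0.35],
  [0.001,0.012,0.0,-1.1,0,0,0.35],
  [0.001,0.012,0.01,-1.1,0,0,0.35],
  [0.001,0.012,0.02,-1.1,0,0,0.35],
  [0.001,0.012,0.03,-1.1,0,0,0.35],
  [0.001,0.012,0.04,-1.1,0,0,0.35],
  [0.001,0.012,0.05,-1.1,0,0,0.35],
  [0.001,0.012,0.06,-1.1,0,0,0.35],
  [0.001,0.012,0.067,-1.1,0,0,0.35],
  [0.001,0.012,0.067,-1.1,0,0,0.35],
])

```text
clock: 8.6
tcp_pos: [440.9, 201.0, 131.6]
orientation: [1.896, 1.84, 0.579]
contact_force: [-0.4, 0.2, 0.6]
grip_width: 0.348
finger_force: 0.0
```

Run:
```python
from h import *
s=get_state();print(s['joint_positions'].round(3))
F=frame(35,1); b=W(CAD,[-125,72.5,126])[0]; goal(b-F[:,2]*6,F)
im=capture("wrist")
cv2.imwrite("pics/w2.png",cv2.resize(im[:,:,::-1],(768,576),interpolation=cv2.INTER_CUBIC))
```

```text
[ 0.542 -0.018  2.396 -0.96   0.391  1.407]
from [440.9 201.  131.6] clock 8.6 shift [-0.     -0.0017 -0.0003] turn [0.02 0.09 0.04]
```

View pics/w2.png

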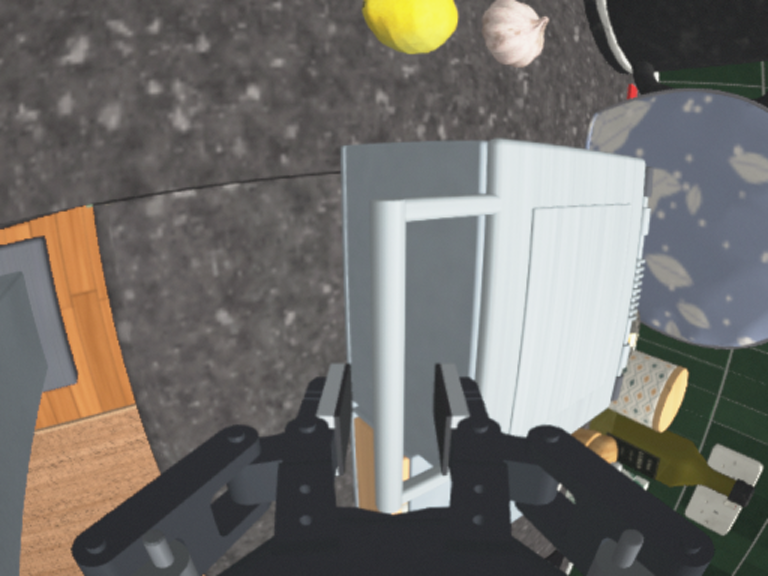

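Call:
drive_tool([
  [0,0,0,0,0,0,0.2],
  [0,0,0,0,0,0,0.1],
  [0,0,0,0,0,0,0],
  [0,0,0,0,0,0,0],
  [0,0,0,0,0,0,0],
], newtons=40)

```text
clock: 9.15
tcp_pos: [441.3, 201.9, 133.8]
orientation: [1.895, 1.839, 0.584]
contact_force: [0.1, -0.5, -0.7]
grip_width: 0.001
finger_force: 0.0
```

```bash
cat >> h.py <<'E'
def arc(ths,t0=35,t1=35):
    "rows lifting from measured pose: hinge fixed, bar taken as grasp point now"
    s=get_state();R0=R.from_rotvec(s['orientation']).as_matrix()
    g=s['tcp_pos']+6*R0[:,2]; h=W(CAD,[70,72.5,126])[0]
    C=R.from_euler('z',CAD[2]).as_matrix(); v=C.T@(g-h)
    th0=np.arctan2(v[2],-v[0]); r=np.hypot(v[0],v[2]); print('r',r.round(1),'th',th0.round(3),'yoff',v[1].round(1),'clock',s['clock'],s['joint_positions'].round(2))
    for th in ths:
        d=C@np.array([-195*(np.cos(th)-np.cos(th0)),0,195*(np.sin(th)-np.sin(th0))])
        print(round(th,3),(R0.T@d/1000).round(4).tolist())
E
python3 -c "
from h import *
arc(np.arange(0,1.0,.05)+.0)"
```

```text
r 193.1 th 0.015 yoff 1.0 clock 9.15 [ 0.54 -0.02  2.4  -0.96  0.39  1.41]
0.0 [-0.0, -0.0017, 0.0024]
0.05 [0.0, 0.0041, -0.0054]
0.1 [0.0, 0.0103, -0.013]
0.15 [0.0, 0.0169, -0.0202]
0.2 [0.0, 0.0238, -0.027]
0.25 [0.0, 0.0311, -0.0335]
0.3 [0.0, 0.0386, -0.0397]
0.35 [0.0, 0.0465, -0.0454]
0.4 [0.0, 0.0547, -0.0508]
0.45 [0.0, 0.0631, -0.0557]
0.5 [0.0, 0.0717, -0.0602]
0.55 [0.0, 0.0806, -0.0643]
0.6 [0.0, 0.0896, -0.0679]
0.65 [0.0, 0.0988, -0.0711]
0.7 [0.0, 0.1082, -0.0738]
0.75 [0.0, 0.1177, -0.0761]
0.8 [0.0, 0.1273, -0.0778]
0.85 [0.0, 0.1369, -0.0791]
0.9 [0.0, 0.1467, -0.0799]
0.95 [0.0, 0.1564, -0.0802]
```

Run:
```python
from h import *
s=get_state()
im=capture("wrist")
cv2.imwrite("pics/w3.png",cv2.resize(im[:,:,::-1],(768,576),interpolation=cv2.INTER_CUBIC))
P=W(CAD,[[-125,14.5,126],[-125,130.5,126],[-76,-16,130],[-76,161,130],[-75,160,0]])
print((wproj(P,s)*1.5).round(0))
Rt=R.from_rotvec(s['orientation']).as_matrix()
print((wproj([s['tcp_pos']+k*Rt[:,2] for k in(0,6,25)],s)*1.5).round(0))
im=capture("side");cv2.imwrite("pics/side2.png",cv2.resize(im[110:250,140:300,::-1],(686,600),interpolation=cv2.INTER_CUBIC))
```

```text
[[385. 491.]
 [383. 224.]
 [466. 499.]
 [493. 139.]
 [336. 147.]]
[[393. 385.]
 [393. 378.]
 [393. 356.]]
```

View pics/w3.png

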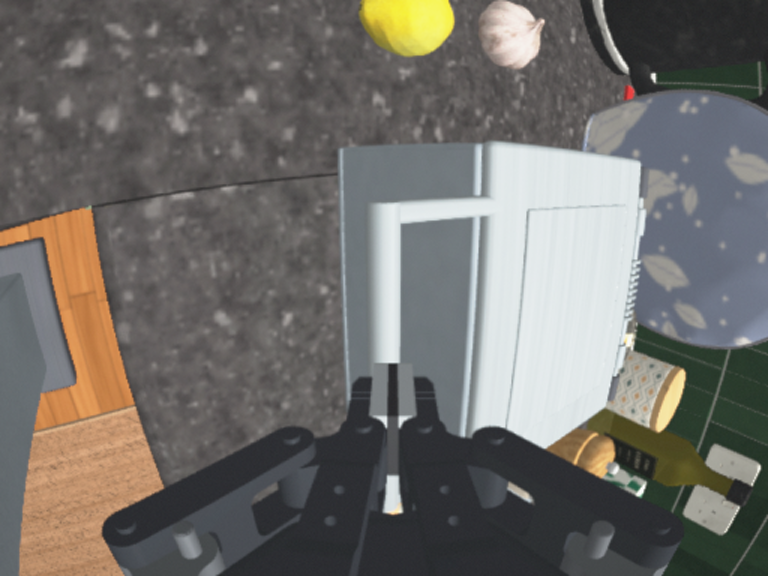

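View pics/side2.png

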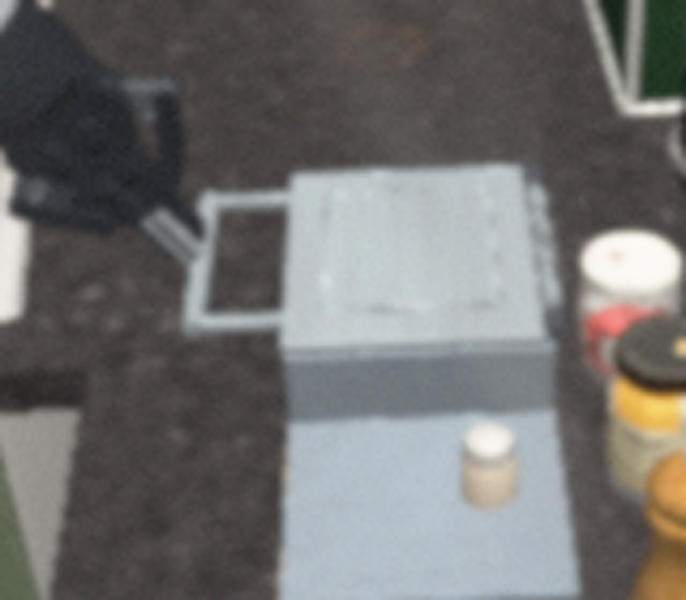

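The fingertips now sit on the bar (tip at (393,362) in the wrist view), so the bar slipped out ahead of the pads. I'll triangulate its position from the wrist views with edge profiles.

Run:
```python
from h import *
def edges(v,k=6):
    g=np.abs(np.gradient(cv2.GaussianBlur(v.astype(np.float32).reshape(-1,1),(1,5),0).ravel()))
    return [(i,int(g[i])) for i in range(1,len(g)-1) if g[i]>k and g[i]>=g[i-1] and g[i]>g[i+1]]
for n,rows,cols in(("w1",(240,300,370),(450,465)),("w2",(250,300,345),(440,460)),("w3",(250,300,345),(430,450))):
    im=cv2.imread(f"pics/{n}.png",0)
    for r in rows: print(n,'row',r,[(i+340,g) for i,g in edges(im[r,340:500])])
    for c in cols: print(n,'col',c,[(i+150,g) for i,g in edges(im[150:520,c])])
poses={'w1':([392.7,201.6,180.6],[1.907,1.854,.563]),'w2':([440.9,201,131.6],[1.896,1.84,.579]),'w3':([441.3,201.9,133.8],[1.895,1.839,.584])}
for n,(t,o) in poses.items():
    s=dict(tcp_pos=np.array(t),orientation=np.array(o))
    print(n,(wproj(W(CAD,[[-125,y,126] for y in(14.5,40,72.5,100,130.5)]),s)*1.5).round(1).tolist())
```

```text
w1 row 240 [(373, 18), (377, 14), (411, 9), (428, 26), (479, 21), (483, 21), (489, 15)]
w1 row 300 [(373, 15), (377, 11), (409, 11), (427, 28), (475, 21), (480, 21), (486, 16)]
w1 row 370 [(375, 25), (380, 19), (407, 11), (425, 26), (465, 18), (473, 21), (487, 24)]
w1 col 450 [(184, 23), (199, 28), (399, 22), (506, 42)]
w1 col 465 [(184, 24), (198, 30), (368, 6), (422, 9), (430, 18), (505, 15), (512, 16), (514, 16)]
w2 row 250 [(344, 14), (348, 11), (379, 7), (405, 27), (477, 19), (483, 27), (492, 12)]
w2 row 300 [(345, 14), (349, 14), (379, 8), (405, 28), (474, 19), (480, 26), (489, 13)]
w2 row 345 [(347, 18), (351, 12), (379, 8), (404, 27), (471, 19), (477, 27), (485, 13)]
w2 col 440 [(197, 20), (218, 27), (364, 9), (467, 6), (474, 20), (507, 44)]
w2 col 460 [(196, 22), (216, 27), (376, 13), (383, 8), (415, 24), (420, 41)]
w3 row 250 [(341, 9), (344, 10), (374, 7), (379, 6), (400, 28), (472, 19), (478, 31), (487, 13)]
w3 row 300 [(343, 13), (346, 13), (374, 7), (400, 29), (469, 19), (475, 24), (484, 13)]
w3 row 345 [(344, 16), (348, 11), (375, 8), (400, 27), (467, 19), (472, 26), (480, 13)]
w3 col 430 [(200, 20), (220, 30), (381, 13), (426, 7), (431, 7)]
w3 col 450 [(199, 21), (219, 27), (433, 16), (516, 8)]
w1 [[412.1, 409.5], [413.1, 369.8], [414.3, 313.4], [415.2, 261.2], [416.0, 199.8]]
w2 [[388.9, 491.9], [388.7, 447.0], [388.4, 377.9], [388.1, 308.5], [387.9, 221.8]]
w3 [[385.5, 491.2], [384.9, 446.6], [384.2, 378.0], [383.6, 309.5], [383.1, 223.8]]
```

Run:
```python
from h import *
s=get_state();Rt=R.from_rotvec(s['orientation']).as_matrix();print(s['tcp_pos'],s['contact_force'],s['grip_width'],s['finger_force'])
f=lambda P:((proj("side",P)-[140,110]+.5)*4.2875-.5).round(0).tolist()
print('tool 0,6,25',f([s['tcp_pos']+k*Rt[:,2] for k in(-30,0,6,25)]))
print('bar',f(W(CAD,[[-125,14.5,126],[-125,72.5,126],[-125,130.5,126]])))
d=(np.array([0,0,0]));Rl=(W(CAD,[-125,72.5,126])[0]-s['tcp_pos'])@Rt;print('bar in tool',Rl.round(1))
```

```text
[441.31857822 201.88780069 133.70667428] [ 0.59308852  0.05383553 -0.3339225 ] -0.0011530534909109172 0.0
tool 0,6,25 [[162.0, 215.0], [197.0, 249.0], [204.0, 256.0], [226.0, 277.0]]
bar [[193.0, 321.0], [201.0, 261.0], [209.0, 207.0]]
bar in tool [-0.9 -3.2  7.2]
```

Run:
```python
from h import *
s=get_state();Rt=R.from_rotvec(s['orientation']).as_matrix()
T=lambda L:s['tcp_pos']+np.atleast_2d(L)@Rt.T
for z in(-10,0,6,15,25): print(z,(wproj(T([[0,0,z],[11,0,z],[11,7,z],[-11,0,z]]),s)*1.5).round(0).tolist())
im=cv2.imread("pics/w3.png",0)[340:440,393];print(im.tolist()[::3])
```

```text
-10 [[393.0, 400.0], [393.0, 371.0], [414.0, 371.0], [393.0, 426.0]]
0 [[393.0, 385.0], [393.0, 358.0], [413.0, 358.0], [393.0, 411.0]]
6 [[393.0, 378.0], [393.0, 351.0], [412.0, 351.0], [393.0, 402.0]]
15 [[393.0, 367.0], [393.0, 341.0], [411.0, 341.0], [393.0, 391.0]]
25 [[393.0, 356.0], [393.0, 331.0], [410.0, 331.0], [393.0, 379.0]]
[232, 232, 233, 233, 232, 232, 232, 241, 60, 42, 43, 42, 42, 43, 43, 42, 41, 43, 41, 42, 42, 42, 43, 42, 41, 53, 85, 85, 86, 85, 86, 84, 84, 84]
```

Both camera views put the real fingertips near TCP+0 rather than +25, so the bar was never between the pads. I'll reopen, recentre and advance about 20 mm further.

Call:
drive_tool([
  [0,-0.002,-0.015,0,0,0,0],
  [0,-0.002,-0.02,0,0,0,0.35],
  [0,-0.002,-0.02,0,0,0,0.35],
  [0,-0.002,-0.02,0,0,0,0.35],
  [0,-0.002,-0.02,0,0,0,0.35],
  [0,-0.002,-0.01,0,0,0,0.35],
  [0,-0.002,0.0,0,0,0,0.35],
  [0,-0.002,0.006,0,0,0,0.35],
  [0,-0.002,0.011,0,0,0,0.35],
  [0,-0.002,0.016,0,0,0,0.35],
  [0,-0.002,0.02,0,0,0,0.35],
  [0,-0.002,0.02,0,0,0,0.35],
])

```text
clock: 10.45
tcp_pos: [451.2, 201.3, 115.5]
orientation: [1.895, 1.839, 0.582]
contact_force: [0.4, 0.5, -0.6]
grip_width: 0.346
finger_force: 0.0
```

Call:
drive_tool([
  [0,0,0,0,0,0,0.2],
  [0,0,0,0,0,0,0.1],
  [0,0,0,0,0,0,0],
  [0,0,0,0,0,0,0],
  [0,0,0,0,0,0,0],
  [0,0,0,0,0,0,0],
], newtons=40)

```text
clock: 11.05
tcp_pos: [450.3, 201.5, 115.5]
orientation: [1.896, 1.84, 0.583]
contact_force: [-5.4, 2.0, 0.1]
grip_width: 0.12
finger_force: 39.2
```

Run:
```python
from h import *
s=get_state()
Rt=R.from_rotvec(s['orientation']).as_matrix();print('bar in tool',((W(CAD,[-125,72.5,126])[0]-s['tcp_pos'])@Rt).round(1))
a=cv2.resize(capture("wrist")[:,:,::-1],(400,300));b=cv2.resize(capture("side")[110:250,140:300,::-1],(400,300),interpolation=cv2.INTER_CUBIC)
cv2.imwrite("pics/last.png",np.hstack([a,b]))
```

```text
bar in tool [ -0.8  -0.  -12.9]
```

```bash
cat >> h.py <<'E'
def arc2(ths,th0):
    R0=R.from_rotvec(get_state()['orientation']).as_matrix();C=R.from_euler('z',CAD[2]).as_matrix()
    for th in ths: print(round(th,3),(R0.T@C@[195*(np.cos(th0)-np.cos(th)),0,195*(np.sin(th)-np.sin(th0))]/1000).round(4).tolist())
E
python3 -c "
from h import *
arc2(np.arange(0.05,.95,.05),0);print(get_state()['joint_positions'].round(2),get_state()['contact_force'])"
```

```text
0.05 [0.0, 0.0058, -0.0078]
0.1 [0.0, 0.012, -0.0154]
0.15 [0.0, 0.0186, -0.0226]
0.2 [0.0, 0.0255, -0.0295]
0.25 [0.0, 0.0327, -0.036]
0.3 [0.0, 0.0403, -0.0421]
0.35 [0.0, 0.0481, -0.0479]
0.4 [0.0, 0.0563, -0.0533]
0.45 [0.0, 0.0647, -0.0582]
0.5 [0.0, 0.0733, -0.0627]
0.55 [0.0, 0.0822, -0.0668]
0.6 [0.0, 0.0912, -0.0705]
0.65 [0.0, 0.1004, -0.0736]
0.7 [0.0, 0.1098, -0.0764]
0.75 [0.0, 0.1193, -0.0786]
0.8 [0.0, 0.1289, -0.0804]
0.85 [-0.0, 0.1385, -0.0817]
0.9 [-0.0, 0.1482, -0.0825]
[ 0.53  0.04  2.39 -1.07  0.35  1.51] [-5.22526518  1.03669725 -0.17823735]
```

View pics/last.png

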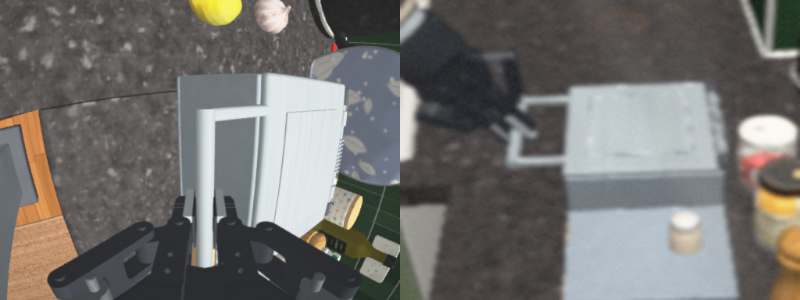

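The bar is clearly between the closed pads (wrist view (205,215); side view (525,125)). Lifting along the arc.

Call:
drive_tool([
  [0,0.003,-0.004,0,0,0,0],
  [0,0.0058,-0.0078,0,0,0,0],
  [0,0.009,-0.0116,0,0,0,0],
  [0,0.012,-0.0154,0,0,0,0],
  [0,0.0153,-0.019,0,0,0,0],
  [0,0.0186,-0.0226,0,0,0,0],
  [0,0.022,-0.0261,0,0,0,0],
  [0,0.0255,-0.0295,0,0,0,0],
  [0,0.0291,-0.0328,0,0,0,0],
  [0,0.0327,-0.036,0,0,0,0],
  [0,0.0365,-0.0391,0,0,0,0],
  [0,0.0403,-0.0421,0,0,0,0],
  [0,0.0442,-0.045,0,0,0,0],
  [0,0.0481,-0.0479,0,0,0,0],
  [0,0.0522,-0.0506,0,0,0,0],
  [0,0.0563,-0.0533,0,0,0,0],
  [0,0.0563,-0.0533,0,0,0,0],
])

```text
clock: 12.85
tcp_pos: [464.0, 200.8, 190.7]
orientation: [1.9, 1.84, 0.579]
contact_force: [-14.3, 3.7, 4.0]
grip_width: 0.124
finger_force: 40.8
```

```bash
cat >> h.py <<'E'
def th(t0=[450.3,201.5,115.5]):
    s=get_state();C=R.from_euler('z',CAD[2]).as_matrix();d=C.T@(s['tcp_pos']-t0)
    return np.arctan2(d[2],195-d[0]),np.hypot(d[2],195-d[0])
E
python3 -c "
from h import *
print(th(),get_state()['joint_positions'].round(2));arc2(np.arange(.4,.96,.05),.4)"
```

```text
(np.float64(0.393128400367448), np.float64(196.28023855083202)) [ 0.51 -0.11  2.32 -0.68  0.49  1.07]
0.4 [0.0, 0.0, 0.0]
0.45 [0.0, 0.0084, -0.005]
0.5 [0.0, 0.017, -0.0095]
0.55 [0.0, 0.0258, -0.0137]
0.6 [0.0, 0.0349, -0.0173]
0.65 [0.0001, 0.0441, -0.0205]
0.7 [0.0001, 0.0534, -0.0233]
0.75 [0.0001, 0.0629, -0.0256]
0.8 [0.0001, 0.0725, -0.0274]
0.85 [0.0001, 0.0821, -0.0287]
0.9 [0.0001, 0.0919, -0.0295]
0.95 [0.0002, 0.1016, -0.0299]
```

Call:
drive_tool([
  [0,0.003,-0.005,0,0,0,0],
  [0,0.0067,-0.0075,0,0,0,0],
  [0,0.011,-0.01,0,0,0,0],
  [0,0.0154,-0.0122,0,0,0,0],
  [0,0.02,-0.0144,0,0,0,0],
  [0,0.0245,-0.0164,0,0,0,0],
  [0,0.0292,-0.0183,0,0,0,0],
  [0,0.0339,-0.0201,0,0,0,0],
  [0,0.0386,-0.0218,0,0,0,0],
  [0,0.0433,-0.0234,0,0,0,0],
  [0,0.048,-0.0248,0,0,0,0],
  [0,0.0528,-0.0262,0,0,0,0],
  [0,0.0576,-0.0274,0,0,0,0],
  [0,0.0624,-0.0285,0,0,0,0],
  [0,0.0672,-0.0295,0,0,0,0],
  [0,0.072,-0.0304,0,0,0,0],
  [0,0.072,-0.0304,0,0,0,0],
])

```text
clock: 14.55
tcp_pos: [508.6, 199.6, 259.4]
orientation: [1.895, 1.838, 0.584]
contact_force: [-5.1, -1.4, 3.0]
grip_width: 0.122
finger_force: 41.0
```

```bash
python3 -c "
from h import *
print(th(),get_state()['joint_positions'].round(2));arc2(np.arange(.7,1,.05),.8)"
```

```text
(np.float64(0.8111896311024203), np.float64(198.44077801353703)) [ 0.45 -0.14  2.19 -0.5   0.59  0.82]
0.7 [-0.0, -0.0191, 0.004]
0.75 [-0.0, -0.0096, 0.0017]
0.8 [0.0, 0.0, 0.0]
0.85 [0.0, 0.0097, -0.0013]
0.9 [0.0, 0.0194, -0.0021]
0.95 [0.0, 0.0291, -0.0023]
1.0 [0.0, 0.0389, -0.0022]
```

Call:
drive_tool([
  [0,0.004,-0.0006,0,0,0,0],
  [0,0.008,-0.0011,0,0,0,0],
  [0,0.012,-0.0015,0,0,0,0],
  [0,0.016,-0.0018,0,0,0,0],
  [0,0.0194,-0.002,0,0,0,0],
  [0,0.0194,-0.002,0,0,0,0],
  [0,0.0194,-0.002,0,0,0,0],
  [0,0.0194,-0.002,0,0,0,0],
  [0,0.0194,-0.002,0,0,0,0],
  [0,0.0194,-0.002,0,0,0,0],
])

```text
clock: 15.55
tcp_pos: [522.4, 199.3, 271.1]
orientation: [1.895, 1.839, 0.583]
contact_force: [0.5, -2.2, -0.8]
grip_width: 0.12
finger_force: 40.9
```

Run:
```python
from h import *
print(th(),get_state()['joint_positions'].round(2))
s=get_state();Rt=R.from_rotvec(s['orientation']).as_matrix()
# independent angle: detect lid-front edge / bar in side & wrist images via projection of model
im=capture("wrist");im2=cv2.resize(im,(768,576),interpolation=cv2.INTER_CUBIC);g=cv2.cvtColor(im2,cv2.COLOR_RGB2GRAY)
for r in(200,250,300):
    v=cv2.GaussianBlur(g[r:r+1].astype(np.float32),(5,1),0)[0];d=np.abs(np.gradient(v));print(r,[(i,int(d[i])) for i in range(330,620) if d[i]>8 and d[i]>=d[i-1] and d[i]>d[i+1]])
def lid(a,L): # L: radius, y, normal
    L=np.array(L,float);return W(CAD,np.c_[70-L[:,0]*np.cos(a)+L[:,2]*np.sin(a),L[:,1],126+L[:,0]*np.sin(a)+L[:,2]*np.cos(a)])
for a in(.75,.8,.85,.9,.95,1.0):
    print(a,[(wproj(lid(a,[[q,y,n] for y in(72.5,130)]),s)*1.5).round(0).tolist() for q,n in((195,0),(146,4),(146,-4),(0,4))])
```

```text
(np.float64(0.9025655042500397), np.float64(198.2289202869124)) [ 0.43 -0.13  2.15 -0.47  0.61  0.78]
200 [(333, 17), (384, 8), (406, 10), (410, 10), (413, 23), (463, 24), (468, 9), (493, 8), (498, 9)]
250 [(331, 34), (334, 20), (421, 31), (445, 20), (448, 20), (463, 10), (477, 10), (492, 10), (521, 10)]
300 [(333, 26), (336, 15), (421, 43), (432, 14), (436, 13), (440, 8), (466, 10), (472, 14), (534, 8), (550, 9), (564, 11), (569, 11)]
0.75 [[[310.0, 394.0], [299.0, 232.0]], [[358.0, 341.0], [355.0, 212.0]], [[341.0, 340.0], [337.0, 212.0]], [[412.0, 265.0], [413.0, 188.0]]]
0.8 [[[336.0, 397.0], [328.0, 233.0]], [[374.0, 342.0], [373.0, 213.0]], [[357.0, 341.0], [354.0, 212.0]], [[412.0, 265.0], [413.0, 188.0]]]
0.85 [[[364.0, 399.0], [359.0, 233.0]], [[391.0, 343.0], [390.0, 213.0]], [[373.0, 342.0], [371.0, 213.0]], [[412.0, 265.0], [413.0, 188.0]]]
0.9 [[[392.0, 401.0], [392.0, 233.0]], [[407.0, 343.0], [408.0, 213.0]], [[389.0, 343.0], [389.0, 213.0]], [[412.0, 264.0], [413.0, 188.0]]]
0.95 [[[420.0, 401.0], [424.0, 233.0]], [[424.0, 343.0], [426.0, 213.0]], [[406.0, 343.0], [407.0, 213.0]], [[412.0, 264.0], [413.0, 188.0]]]
1.0 [[[448.0, 400.0], [456.0, 234.0]], [[440.0, 343.0], [444.0, 213.0]], [[422.0, 343.0], [425.0, 213.0]], [[412.0, 264.0], [413.0, 188.0]]]
```

Call:
drive_tool([
  [0,-0.002,0.0002,0,0,0,0],
  [0,-0.005,0.0004,0,0,0,0],
  [0,-0.009,0.0007,0,0,0,0],
  [0,-0.013,0.0011,0,0,0,0],
  [0,-0.017,0.0017,0,0,0,0],
  [0,-0.021,0.0023,0,0,0,0],
  [0,-0.025,0.003,0,0,0,0],
  [0,-0.029,0.0038,0,0,0,0],
  [0,-0.033,0.0047,0,0,0,0],
  [0,-0.036,0.0054,0,0,0,0],
  [0,-0.038,0.0059,0,0,0,0],
  [0,-0.039,0.0061,0,0,0,0],
  [0,-0.039,0.0061,0,0,0,0],
  [0,-0.039,0.0061,0,0,0,0],
  [0,-0.039,0.0061,0,0,0,0],
  [0,-0.039,0.0061,0,0,0,0],
  [0,-0.039,0.0061,0,0,0,0],
  [0,-0.039,0.0061,0,0,0,0],
])

```text
clock: 17.4
tcp_pos: [494.2, 200.3, 243.8]
orientation: [1.895, 1.839, 0.583]
contact_force: [-3.0, -4.0, 4.2]
grip_width: 0.119
finger_force: 41.4
```

Run:
```python
from h import *
s=get_state();print(th(),s['joint_velocities'].round(4))
# side-view independent angle: bar ends vs model, via template of grasp-independent edges
im=cv2.cvtColor(capture("side"),cv2.COLOR_RGB2GRAY);im0=cv2.cvtColor(cv2.imread("pics/side0.png"),cv2.COLOR_BGR2GRAY);im0=cv2.resize(im0,(512,384),interpolation=cv2.INTER_AREA)
def lid(a,L):
    L=np.array(L,float);return W(CAD,np.c_[70-L[:,0]*np.cos(a)+L[:,2]*np.sin(a),L[:,1],126+L[:,0]*np.sin(a)+L[:,2]*np.cos(a)])
e=cv2.distanceTransform(255-cv2.Canny(cv2.resize(im,None,fx=4,fy=4,interpolation=cv2.INTER_CUBIC),30,90),cv2.DIST_L2,5)
for a in np.arange(.5,1,.04):
    P=np.r_[[[r,-16,n] for r in np.linspace(20,140,25) for n in(4,-4)],[[146,y,4] for y in np.linspace(-10,60,15)],[[q,10,n] for q in np.linspace(150,180,8) for n in(4,-4)]]
    u=(proj("side",lid(a,P))*4+1.5).round().astype(int);print(round(a,2),np.minimum(e[u[:,1],u[:,0]],15).mean().round(2))
```

```text
(np.float64(0.7041003956199289), np.float64(198.25411173942385)) [ 0.0031 -0.0011  0.0007  0.0005  0.0007 -0.0016]
0.5 13.52
0.54 13.03
0.58 12.58
0.62 12.33
0.66 12.2
0.7 12.16
0.74 12.51
0.78 13.23
0.82 13.86
0.86 13.81
0.9 14.05
0.94 14.45
0.98 14.5
```

The estimated angle is 0.70 rad, the side-view edge match agrees at about 0.69, the grip is about 40 N and the arm is at rest, so I'm handing in.

```bash
python3 -c "
from plant import *
print(hand_in())"
```

```text
the job is handed in; nothing more can be done
None
```

I handed the job in: the drawer is pushed home, and the lid was raised past balance (to about 0.90 rad) and is now held still by the bar at about 0.70 rad, about 6° below balance; these angles are my estimates from the arm's pose, with a side-camera check on the final one, and no verdict was returned.

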